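# Nip up the vise and unscrew the reel's front cover

### The arm

A 6-joint arm with a two-finger parallel gripper is mounted at the origin on the work surface. World frame = base frame: x ahead of the robot, y to its left, z up, the work surface at z = 0. Lengths are in m, angles in rad, forces in N, time in s.
With the tool pointing down it reaches from about 0.25 to 0.725 m from the base axis. Payload 4 kg.
Tool frame: the origin (TCP) lies midway between the tips of the shut fingers; the grasp point (between the pads) lies 19 mm behind it; z points along the fingers, y is the line along which they close (so a half turn about z gives the same grasp; the last joint's range is limited). The gripper opens to 85 mm and grips with 20 to 120 N. Pads are 22 mm wide; open, the fingers measure 114 mm over their backs; the gripper's body (76 mm by 85 mm) begins 54 mm behind the grasp point. The pads swing forward as they close: fully open they stand 13 mm farther back than shut.
Start: joints at [-1.222, 0.241, 0.005, 1.335, 0, 1.571], TCP at [0.171, -0.47, 0.199] pointing down, gripper open.
Joint ranges: [-2.72, 2.72], [-1.05, 1.87], [-1.09, 1.28], [-1.99, 2.15], [-1.42, 1.44], [-3.14, 3.14]. Speed limits (rad/s): [2.79, 2.79, 3.14, 3.14, 3.14, 3.14].

### API

Orientations are given as a unit quaternion [x, y, z, w].
In Python, from workcell import get_obs, camera, job_done, silhouettes gives the robot as it stands. The module is installed in compiled form; this text tells all that it offers.
- The arm moves only by the tool drive_tool, never from a script. Its argument "increments" is a list of rows, each a list of 3 entries, a list of its own where there are three numbers: the shift along the world's x, y, z in mm, then the turn, a rotation vector about the world's x, y, z in degrees, then the opening, from 0 (shut) to 1 (fully open). A call has 1 to 8 rows; each row shifts and turns the commanded pose from where the row before left it; what a row does not reach is not made up. A row lasts 1/12 s, in which the tool goes at most 41.7 mm and 7.16 degrees, less where a joint would pass 70% of its speed; a pose out of reach is approached as far as the arm can. A call is refused whole if a number of a shift passes 41.7 or a number of a turn 7.16, either way. A call with a gripper value outside its range is refused whole. The fingers move at their own pace and stop on an object; the grip force is fixed at half the most. Time passes only in rows, so rows that do not move let the fingers close. It gives the time, the measured TCP pose, the force, the opening and the grip force at its end, in the units of the state.
- get_obs(): the state, without advancing time (a new reading comes with each control period).
- camera(name): name is "side" or "top"; returns a dict with "image" (420x560x3 uint8, red, green, blue), "K" (3x3 intrinsics, pixels), "k1" (the pictures are not rectified: a ray, as slopes to the right and down, at radius r is drawn at 1 + k1 r^2 times it, then the intrinsics apply), "view" (4x4, takes a point from world to camera coordinates). Camera axes: x right, y down, z forward; pixel columns grow to the right and rows downward; lengths in m; the calibration is good to about 2 mm. A picture is of the moment at which its call begins. There is no depth.
- job_done(): hands the job in; it is judged then, once.
Trained networks look in a picture, given as the dict that the camera call returned (one of the last four; its "shot" number tells which), for a name from the list of things; names that differ only in an ending like _2 or _b are one class to them, and where a whole thing is asked for, a point or a joint stands for the part that bears it (a point fixed in the world has none). Each returns a list of dicts, best first, with "conf" (0 to 1); they miss things now and then, are a little off and sometimes report something else, mostly with a low value. They report only what shows in the picture. A call takes as long as a camera call. They do not tell look-alikes from the thing itself.
- silhouettes(query, picture): "region" (420x560 bool, what is visible of it) and "bbox" ([left, top, right, bottom] in pixels, round what is visible of it).
The state is a dict: "clock": time; "joint_pos": joint angles; "joint_vel": joint speeds; "tau": joint torques, N m; "eef_pos": TCP position; "tool_rot": TCP orientation; "ft_force": force on the tool from outside, world axes, zero at the start; "ft_torque": the same for the moment, N m; "grip_width": finger opening in m; "grasp_force": force on a finger pad.
Only numpy, scipy, OpenCV 4.12 (cv2) and the standard library are available. Lean on these libraries where they do the work, as an engineer would, in place of code of your own. Each camera call takes 0.05 s, during which the arm holds its last target. There are 200 camera calls.

### The job

The white closed-face reel stands slack in the small vise: swing the vise's bar clockwise, as seen from the bar's end, until the jaws grip the reel's stem tight. Then unscrew the reel's front cover, turning it anticlockwise seen from above without shifting the reel, stop once its lugs are free (red dots in line), lift it straight up, and finish still holding it level about a centimetre clear of the spinner head under it. Leave the other parts on the bench alone.

Things in the scene. Friction and masses are not known exactly. Their poses are not given: they have to be found in the camera images.
- vise: Small dark cast-iron bench vise, bolted down. Origin at bench level midway between the jaws; its -x axis runs out along the screw to the bar; the jaws span y (42 mm wide, tops 72 mm above the bench). The reel stands beside the jaws on its +y side.
- screw_head (a point): Centre of the vise's screw head, 22 mm across, 20 mm long, 36 mm above the bench: the fixed point about which the bar swings, in the upright plane across the vise's x axis (the point's axes are the vise's). Between this plane and the jaw casting there is 40 mm of room.
- bar_ball (a point): Centre of the 12 mm steel ball on the long end of the vise's bar (8 mm thick, stiff in its hole), 44 mm from point screw_head. This frame turns with the bar.
- vise_bar (a joint): Turn of the vise bar, rad. 0: ball straight up; grows clockwise seen from the bar's end looking at the jaws, so the ball goes over to the vise's -y side and down; 1.57: level. Takes 3 to 6 N at the ball, stays where left. The jaws are slack at the start (0.1 to 0.5), touch the stem at about 1.0, clamp it tight from about 1.4 on; dead stop at 2.0.
- reel: White chipped closed-face spinning reel, loose, upright on its tail. Body 53 mm across, 84 mm high to the shoulder that the cover sits on. Origin: centre of the tail, z up the axis. Its 8 mm thick stem (50 to 70 mm up) runs along -y through the jaws to the foot; a crank stands out at +x, below 50 mm. A red dot marks its +x side under the shoulder.
- spinner_top (a point): Centre of the top of the reel's steel spinner head, hidden under the cover: 105 mm above the reel's origin, 21 mm above its shoulder. Neck (41 mm across) and head fit inside the cover.
- cover: The reel's aluminium front cover: ribbed round skirt 56 mm across, 28 mm high, then a cone to a 15 mm nozzle; 48 mm high, 130 g. Origin: centre of its lower rim, z up, at first 84 mm above the reel's origin. Screwed home tight (about 0.7 N m, easing in the first third of the turn). It does not rise by itself as it turns; pulled too early, its three inner lugs hold and drag the reel up.
- cover_dot (a point): Red dot on the cover's +x side, at the upper edge of the skirt. At first it lies 69 to 81 degrees clockwise (seen from above) of the reel's +x side, where the reel's dot is. Turned anticlockwise, the lugs are free when the two dots line up to within about 12 degrees; an end stop lies about 14 degrees beyond.
- dish: Amber plastic parts dish, 96 mm across, 26 mm high, loose. Origin under its centre. Leave alone.
- bushing_block: Brass bushing block with holes, 64 x 42 x 26 mm, loose. Origin under its centre. Leave alone.
- gear_puller: Steel two-jaw gear puller lying flat, about 150 x 70 x 18 mm, loose. Origin under its crosshead. Leave alone.
- drag_dial: Pewter drag adjuster dial, 40 mm across, 19 mm high, loose. Origin under its centre. Leave alone.
There are look-alikes about, which are no part of the job. There is more than one size of the vise; the job needs the middle-sized.

How it is judged:
On the way, in this order (a step that is already met when the one before it is completed fails the run):
1. The vise jaws clamp the reel's stem tight (80 N on the reel, both jaws together) (contact force between reel and vise above 80 N), for 0.2 s.
2. The cover has been turned free, its dot within 20 degrees of the reel's dot (angle between the x axis of cover and the x axis of reel, either way round below 0.35 rad), for 0.1 s.
At the end, for the whole second after the job is handed in: The fingers hold the cover, level within 8 degrees, still, within 12 mm of the reel's axis, its rim 3 to 30 mm above the spinner head, touching nothing else, dots within 28 degrees; the reel is upright, within 6 mm of its start and gripped in the vise (80 N) (z of cover in the frame of reel between 0.108 and 0.135 m and horizontal distance between cover and reel below 0.012 m and angle between cover's own z axis and vertical below 0.15 rad and angle between the x axis of cover and the x axis of reel, either way round below 0.5 rad and contact force between cover and the fingers above 2 N and contact force between cover and reel below 0.2 N and linear speed of cover below 0.02 m/s and contact force between reel and the arm below 0.2 N and contact force between reel and the fingers below 0.2 N and angle between reel's own z axis and vertical below 0.06 rad and distance of reel from where it was at the start of the episode below 0.006 m and contact force between reel and vise above 80 N); the arm keeps its last pose, push and grip.
It fails at once if The reel was dragged, lifted or twisted in the vise (more than 8 mm or 6 degrees) (distance of reel from where it was at the start of the episode above 0.008 m or angle between reel's own z axis and vertical above 0.1 rad).
It fails at once if A bystander was moved more than 15 mm (distance of any of dish, bushing_block, gear_puller, drag_dial from where it was at the start of the episode above 0.015 m).
It also fails if it takes over 48 s, if anything falls off the work surface, if the arm or the gripper's body presses on something with over 40 N, if the wrist force passes 120 N, or if a joint passes its speed limit or range.

## Working session

There is one attempt and no reset: what is moved stays moved. The work goes in short steps, Python scripts to look and compute and a tool call to move; the robot and the scene stay as the last step left them, time stands still between calls to the robot, and variables do not carry over. Pictures are saved under pics/ and viewed, at most 10 in all, crops included, and the job is handed in when it is done.

Besides the shell and the picture viewer there is one more tool, called after "Call:" as name([rows], argument=value, ...), one row to a line, values as JSON. drive_tool: Moves the arm, as the interface text tells. Its arguments: {"type":"object","properties":{"increments":{"type":"array"}},"required":["increments"]}

```bash
mkdir -p pics
cat > h.py <<'E'
import numpy as np, cv2
from workcell import get_obs, camera, job_done, silhouettes
def dist(c): return np.array([c["k1"],0,0,0,0.])
def proj(c,P):
    V=np.array(c["view"]); P=np.atleast_2d(P)@V[:3,:3].T+V[:3,3]
    s=P[:,:2]/P[:,2:]; s=s*(1+c["k1"]*(s**2).sum(1,keepdims=True)); K=np.array(c["K"])
    return s@K[:2,:2].T+K[:2,2]
def ray(c,uv):
    K=np.array(c["K"]); d=(np.array(uv,float)-K[:2,2])@np.linalg.inv(K[:2,:2]).T; s=d.copy()
    for _ in range(20): s=d/(1+c["k1"]*(s**2).sum())
    V=np.array(c["view"]); R=V[:3,:3]; return -R.T@V[:3,3], R.T@np.array([*s,1])
def atz(c,uv,z):
    o,d=ray(c,uv); return o+d*(z-o[2])/d[2]
def tri(c1,u1,c2,u2):
    o1,d1=ray(c1,u1);o2,d2=ray(c2,u2)
    t=np.linalg.lstsq(np.c_[d1,-d2],o2-o1,rcond=None)[0]
    a=o1+t[0]*d1;b=o2+t[1]*d2; return (a+b)/2,np.linalg.norm(a-b)
def cen(r): return np.array(np.nonzero(r["region"])[::-1]).mean(1)
def save(c,n): cv2.imwrite("pics/"+n,c["image"][:,:,::-1])
E
python3 - <<'E'
from h import *
np.set_printoptions(precision=3,suppress=True)
for n in("top","side"):
    c=camera(n); save(c,n+"0.png"); V=c["view"]; print(n,c["k1"],-V[:3,:3].T@V[:3,3],V[2,:3],c["K"][0][0])
    for q in("vise","screw_head","bar_ball","reel","cover","cover_dot","spinner_top","dish","bushing_block","gear_puller","drag_dial"):
        try:
            for r in silhouettes(q,c):
                print(q,round(r["conf"],2),r["bbox"],cen(r), atz(c,cen(r),0.0))
        except Exception as e: print(q,e)
E
```

```text
top 0.024342464662219704 [ 0.431 -0.007  0.911] [ 0.198 -0.    -0.98 ] 429.85105683465275
vise 0.85 [289.7, 168.3, 321.6, 267.3] [303.25  213.285] [ 0.614 -0.064  0.   ]
vise 0.61 [174.7, 292.2, 229.9, 418.2] [200.492 352.533] [0.333 0.156 0.   ]
vise 0.55 [289.2, 82.1, 307.9, 142.0] [298.589 109.54 ] [ 0.854 -0.064  0.   ]
screw_head 0.95 [288.8, 168.3, 322.3, 272.2] [303.291 213.996] [ 0.612 -0.064  0.   ]
screw_head 0.88 [287.8, 81.4, 310.7, 146.1] [298.422 109.317] [ 0.855 -0.064  0.   ]
screw_head 0.8 [177.4, 287.2, 231.3, 418.3] [200.122 353.176] [0.331 0.157 0.   ]
bar_ball 0.82 [287.5, 240.0, 308.3, 263.5] [297.144 257.977] [ 0.518 -0.047  0.   ]
bar_ball 0.59 [294.4, 127.7, 299.1, 144.9] [298.617 136.283] [ 0.79  -0.061  0.   ]
reel 0.79 [257.8, 180.1, 317.1, 221.9] [285.747 207.023] [ 0.629 -0.027  0.   ]
cover 0.98 [265.2, 189.1, 293.5, 220.3] [277.377 204.051] [ 0.636 -0.009  0.   ]
cover_dot 0.85 [261.7, 190.4, 293.1, 218.9] [277.624 204.144] [ 0.636 -0.01   0.   ]
cover_dot 0.35 [259.4, 183.2, 319.1, 221.9] [288.586 207.078] [ 0.628 -0.033  0.   ]
spinner_top 0.69 [260.
[... 1611 characters left out ...]
 0.652 -0.042  0.   ]
cover_dot 0.63 [254.4, 189.0, 281.2, 215.6] [267.471 201.303] [ 0.721 -0.105  0.   ]
spinner_top 0.56 [236.4, 198.7, 299.0, 243.0] [266.503 225.735] [ 0.647 -0.038  0.   ]
spinner_top 0.33 [280.6, 194.9, 322.4, 255.8] [295.69  225.042] [ 0.604 -0.091  0.   ]
dish 0.83 [178.0, 219.1, 222.0, 256.2] [200.394 237.727] [0.712 0.104 0.   ]
bushing_block 0.94 [302.3, 178.7, 331.5, 202.5] [318.324 190.781] [ 0.671 -0.235  0.   ]
gear_puller 0.86 [358.0, 191.1, 412.8, 228.3] [386.808 209.766] [ 0.502 -0.301  0.   ]
drag_dial 0.48 [237.1, 275.0, 257.7, 295.3] [245.675 286.996] [0.522 0.125 0.   ]
drag_dial 0.26 [303.4, 177.6, 335.7, 200.9] [317.784 189.94 ] [ 0.675 -0.237  0.   ]
```

View pics/top0.png

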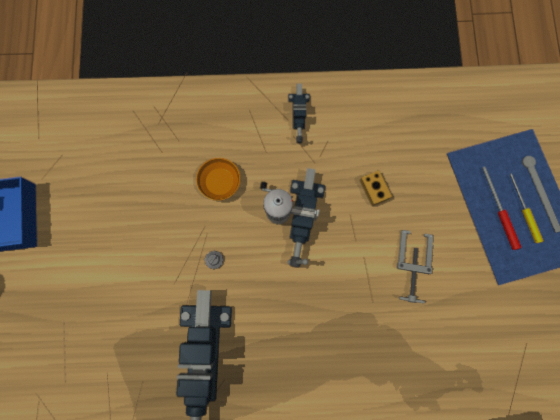

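View pics/side0.png

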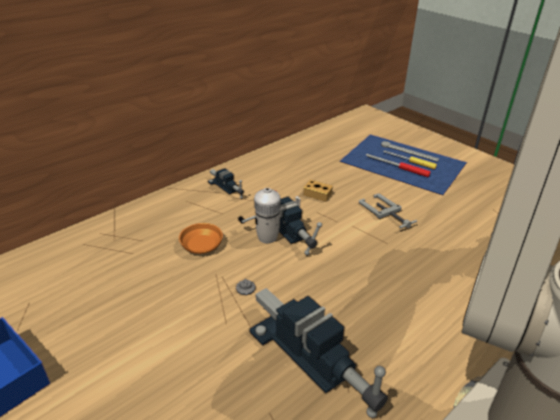

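The middle vise (top 303,213; side 296,225) holds the reel at (278,204) top and (267,215) side. I'll zoom in on both.

Run:
```python
import cv2,numpy as np
a=cv2.imread("pics/top0.png")[160:280,245:345];b=cv2.imread("pics/side0.png")[180:270,230:330]
f=lambda x:cv2.resize(x,(400*1,int(x.shape[0]*4)),interpolation=cv2.INTER_CUBIC)
A=f(a);B=f(b);B=np.pad(B,((0,A.shape[0]-B.shape[0]),(0,0),(0,0)));cv2.imwrite("pics/z0.png",np.hstack([A,B]))
```

```text
(no output)
```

View pics/z0.png

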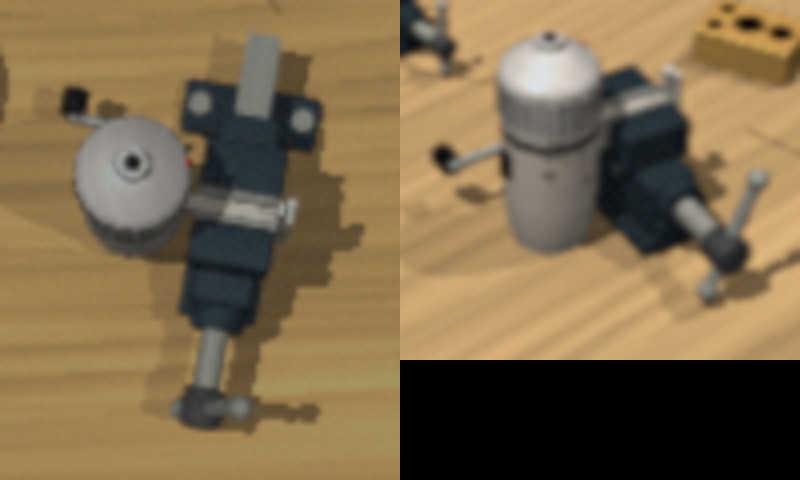

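The top crop shows the screw head at about (295.5,262), the long-end ball at about (305,262), the nozzle at (278,200.5) and the cover's red dot at the right (292,200). The side crop shows the ball at (319.5,224.7), the screw head at (311.7,243) and the nozzle at (267,189).

Run:
```python
from h import *
np.set_printoptions(precision=4,suppress=True)
t=camera("top");s=camera("side")
for n,a,b,z in(("nozzle",(278,200.3),(267,189.2),.132),("screw",(295.5,261.8),(311.7,243),.036),("ball",(305,261.7),(319.5,224.7),.078),("shortball",(289.7,262),(307.5,252.3),.01)):
    p,e=tri(t,a,s,b); print(n,p,e,atz(t,a,z),atz(s,b,z))
# vise guide rail / tail ends: top zoom (262,38) end of slide, screw axis
print("stem",atz(t,(245+190/4,160+203/4),.06),atz(t,(245+285/4,160+215/4),.06))
print("bolts",atz(t,(245+50,160+25.2),.012),atz(t,(245+75.5,160+30),.012))
print("slide",atz(t,(245+262/4,160+38/4),.036), "dot",atz(t,(245+189/4,160+162/4),.112))
print("crank",atz(t,(245+75/4,160+102/4),.045))
o=get_obs();print(o["eef_pos"],o["tool_rot"],o["joint_pos"])
```

```text
nozzle [ 0.6134 -0.0102  0.131 ] 0.00023247800038506665 [ 0.6132 -0.0101  0.132 ] [ 0.6121 -0.0093  0.132 ]
screw [ 0.5063 -0.0426  0.0331] 0.0012000085906254266 [ 0.5065 -0.0421  0.036 ] [ 0.5033 -0.0403  0.036 ]
ball [ 0.5023 -0.0591  0.0761] 0.0007304314780806191 [ 0.5025 -0.0588  0.078 ] [ 0.5004 -0.0575  0.078 ]
shortball [ 0.5075 -0.0317  0.0124] 0.0024127177121011363 [ 0.5087 -0.031   0.01  ] [ 0.5085 -0.0346  0.01  ]
stem [ 0.6075 -0.0391  0.06  ] [ 0.5998 -0.0868  0.06  ]
bolts [ 0.6737 -0.0485  0.012 ] [ 0.6612 -0.103   0.012 ]
slide [ 0.7005 -0.0815  0.036 ] dot [ 0.6167 -0.0374  0.112 ]
crank [0.6662 0.0182 0.045 ]
[ 0.1709 -0.4699  0.1988] [0.9848 0.1735 0.     0.    ] [-1.222   0.2406  0.005   1.3352  0.      1.5708]
```

Call:
drive_tool([
  [[22,27.4,0],[0,0,3.9],0.4],
  [[22,27.4,0],[0,0,3.9],0.4],
  [[22,27.4,0],[0,0,3.9],0.4],
  [[22,27.4,0],[0,0,3.9],0.4],
  [[22,27.4,0],[0,0,3.9],0.4],
  [[22,27.4,0],[0,0,3.9],0.4],
  [[22,27.4,0],[0,0,3.9],0.4],
  [[22,27.4,0],[0,0,3.9],0.4],
])

```text
clock: 1.97
eef_pos: [0.3477, -0.2493, 0.199]
tool_rot: [0.901, 0.433, 0.0, 0.0]
ft_force: [0.0, -0.3, -0.6]
grip_width: 0.0342
grasp_force: 0.0
```

Call:
drive_tool([
  [[22,27.4,0],[0,0,3.9],0.4],
  [[22,27.4,0],[0,0,3.9],0.4],
  [[22,27.4,0],[0,0,3.9],0.4],
  [[22,27.4,0],[0,0,3.9],0.4],
  [[22,27.4,0],[0,0,3.9],0.4],
  [[22,27.4,0],[0,0,3.9],0.4],
  [[22,27.4,0],[0,0,3.9],0.4],
  [[0,0,-30],[0,0,0],0.4],
])

```text
clock: 2.63
eef_pos: [0.5092, -0.0548, 0.1739]
tool_rot: [0.772, 0.636, 0.006, 0.005]
ft_force: [1.1, -0.3, 0.4]
grip_width: 0.0341
grasp_force: 0.0
```

Call:
drive_tool([
  [[0,0,-28],[0,0,0],0.4],
  [[0,0,-28],[0,0,0],0.4],
  [[0,0,-10],[0,0,0],0.4],
  [[0,0,0],[0,0,0],0.4],
  [[0,0,0],[0,0,0],0.4],
])

```text
clock: 3.05
eef_pos: [0.5009, -0.059, 0.1032]
tool_rot: [0.775, 0.632, -0.0, -0.0]
ft_force: [0.5, -0.4, 0.4]
grip_width: 0.0339
grasp_force: 0.0
```

Run:
```python
from h import *
o=get_obs();print(o["eef_pos"],o["tool_rot"])
z=[]
for n in("side","top"):
    c=camera(n); p=proj(c,[[.502,-.059,.0765]])[0].astype(int); print(n,p)
    x=c["image"][p[1]-50:p[1]+50,p[0]-50:p[0]+50,::-1]; z.append(cv2.resize(x,(400,400),interpolation=2))
cv2.imwrite("pics/z1.png",np.hstack(z))
```

```text
[ 0.50093896 -0.05903169  0.10319534] [ 7.74561113e-01  6.32499050e-01 -1.33570913e-04 -1.26624014e-04]
side [319 224]
top [305 261]
```

View pics/z1.png

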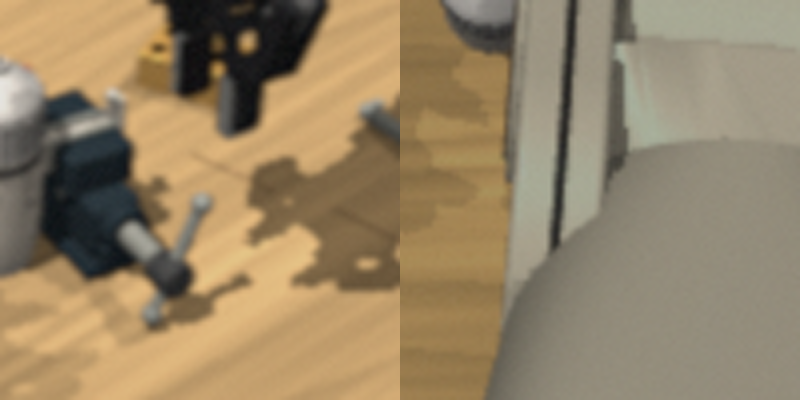

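Run:
```python
from h import *
c=camera("side"); f=np.array([.98,-.199,0]);g=np.array([.199,.98,0]); b=np.array([.5009,-.059,.1032])
im=cv2.resize(c["image"][150:290,250:390,::-1],(560,560),interpolation=2)
for s in(17,-17,31.5,-31.5):
  for w in(-11,11):
    for h in (0,3):
        p=(proj(c,b+f*s*1e-3+g*w*1e-3+[0,0,h*1e-3])[0]-[250,150])*4
        cv2.circle(im,tuple(int(v) for v in p),2,(0,0,255) if abs(s)<20 else (0,255,0),-1)
p=(proj(c,[.502,-.059,.0765])[0]-[250,150])*4; cv2.circle(im,tuple(int(v) for v in p),3,(255,0,0),-1)
cv2.imwrite("pics/z2.png",im)
```

```text
(no output)
```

View pics/z2.png

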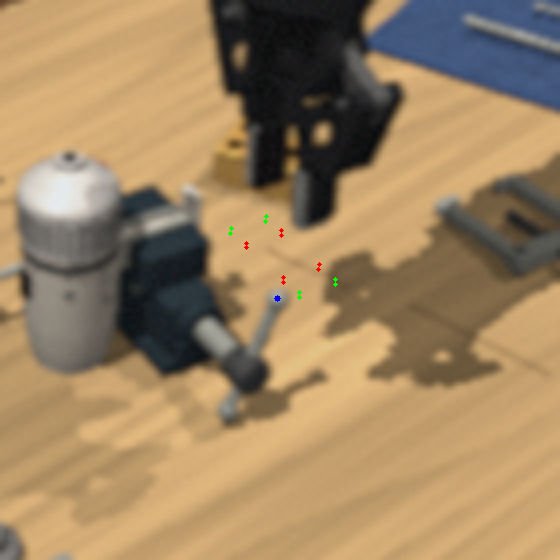

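The fingers show about 55 crop px higher than the projected TCP, so the tips are roughly 35 mm higher than expected or displaced. I'll use shadows to tell which.

Run:
```python
from h import *
np.set_printoptions(precision=4,suppress=True)
t=camera("top");s=camera("side")
g=atz(t,(245+312/4,160+412/4),0); g2=atz(s,(250+318/4,150+377/4),0)
L=(g-[.502,-.059,.0765])/.0765; L2=(g2-[.502,-.059,.0765])/.0765
print(L,L2)
for z in(.105,.12,.14):
  o,d=ray(s,(250+315/4,150+225/4)); p=o+d*(z-o[2])/d[2]
  for l in(L,L2): q=p+l*z; q[2]=0; print("z",z,p,"shadow",(proj(s,q)[0]-[250,150])*4)
```

```text
[ 0.0427 -0.5551 -1.    ] [ 0.0231 -0.5278 -1.    ]
z 0.105 [ 0.5087 -0.0915  0.105 ] shadow [366.5682 332.0684]
z 0.105 [ 0.5087 -0.0915  0.105 ] shadow [365.8662 335.8079]
z 0.12 [ 0.4948 -0.0753  0.12  ] shadow [374.5718 348.6824]
z 0.12 [ 0.4948 -0.0753  0.12  ] shadow [373.7834 353.0508]
z 0.14 [ 0.4762 -0.0537  0.14  ] shadow [385.5166 371.4001]
z 0.14 [ 0.4762 -0.0537  0.14  ] shadow [384.6197 376.6496]
```

Call:
drive_tool([
  [[0,0,0],[0,0,0],0.68],
  [[0,0,0],[0,0,0],0.68],
  [[0,0,0],[0,0,0],0.68],
  [[0,0,0],[0,0,0],0.68],
  [[0,0,0],[0,0,0],0.68],
])

```text
clock: 3.72
eef_pos: [0.5008, -0.0589, 0.1028]
tool_rot: [0.774, 0.633, -0.0, -0.0]
ft_force: [1.4, 0.3, -0.5]
grip_width: 0.0582
grasp_force: 0.0
```

```bash
python3 -c "
from h import *
c=camera('side');save(c,'w68.png');print(get_obs()['eef_pos'])"
```

```text
[ 0.50085033 -0.05888847  0.10280351]
```

Call:
drive_tool([
  [[0,0,0],[0,0,0],0.15],
  [[0,0,0],[0,0,0],0.15],
  [[0,0,0],[0,0,0],0.15],
  [[0,0,0],[0,0,0],0.15],
  [[0,0,0],[0,0,0],0.15],
  [[0,0,0],[0,0,0],0.15],
  [[0,0,0],[0,0,0],0.15],
])

```text
clock: 4.35
eef_pos: [0.5009, -0.0589, 0.1028]
tool_rot: [0.774, 0.633, -0.0, -0.0]
ft_force: [-0.1, -0.6, -0.3]
grip_width: 0.0124
grasp_force: 0.0
```

```bash
python3 -c "
from h import *
c=camera('side');save(c,'w15.png');print(get_obs()['eef_pos'])
z=[]
for n,w in(('w68.png',29),('w15.png',6.4)):
  im=cv2.resize(cv2.imread('pics/'+n)[150:250,280:380],(400,400),interpolation=2)
  for s in(w,-w):
    for h in(0,15,30):
      p=(proj(c,np.array([.5009+.00098*s,-.059-.000199*s,.1032+h*1e-3]))[0]-[280,150])*4
      cv2.circle(im,tuple(int(v) for v in p),2,(0,0,255),-1)
  z.append(im)
cv2.imwrite('pics/z3.png',np.hstack(z))"
```

```text
[ 0.50089288 -0.05889653  0.10280776]
```

View pics/z3.png

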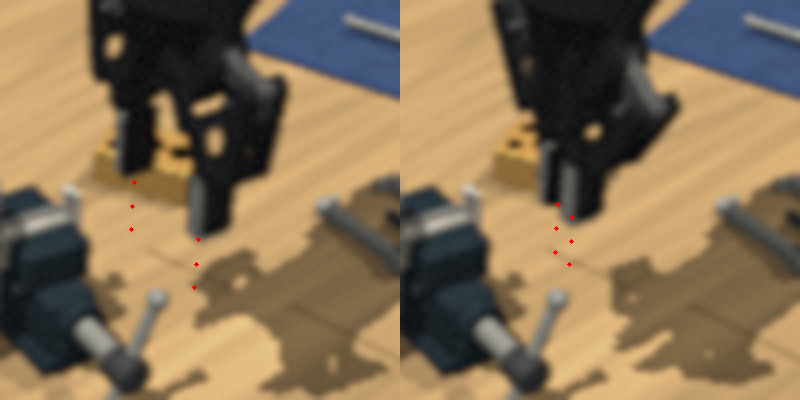

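Shadow and projection agree: the true tips ride about 28 mm above the reported TCP and are centred horizontally. I'll descend with the fingers straddling the ball and watch the force.

Call:
drive_tool([
  [[0,0,0],[0,0,0],0.4],
  [[0,0,0],[0,0,0],0.4],
  [[1,0,-15],[0,0,0],0.4],
  [[0,0,-15],[0,0,0],0.4],
  [[0,0,-13],[0,0,0],0.4],
  [[0,0,0],[0,0,0],0.4],
])

```text
clock: 4.9
eef_pos: [0.4997, -0.0586, 0.0574]
tool_rot: [0.774, 0.633, -0.002, -0.002]
ft_force: [-1.6, 0.8, -0.4]
grip_width: 0.034
grasp_force: 0.0
```

Call:
drive_tool([
  [[0,0,-8],[0,0,0],0.4],
  [[0,0,-8],[0,0,0],0.4],
  [[0,0,-8],[0,0,0],0.4],
  [[0,0,0],[0,0,0],0.4],
])

```text
clock: 5.23
eef_pos: [0.5008, -0.0588, 0.0343]
tool_rot: [0.774, 0.633, -0.001, -0.001]
ft_force: [-0.2, -0.6, 0.7]
grip_width: 0.034
grasp_force: 0.0
```

```bash
python3 -c "
from h import *
z=[]
for n in('side','top'):
  c=camera(n);p=proj(c,[.502,-.059,.0765])[0].astype(int)
  z.append(cv2.resize(c['image'][p[1]-50:p[1]+50,p[0]-50:p[0]+50,::-1],(400,400),interpolation=2))
print(get_obs()['eef_pos'],get_obs()['ft_force'])
cv2.imwrite('pics/z4.png',z[0])"
```

```text
[ 0.50163308 -0.05886081  0.03555726] [-0.02382998 -0.50996546 -0.23255494]
```

View pics/z4.png

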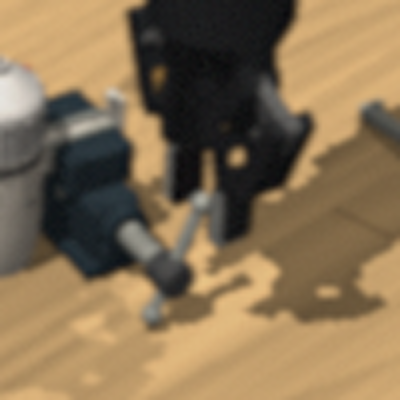

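The ball (203,203 in the crop) sits between the finger pads. I'll go 5 mm lower and close.

Call:
drive_tool([
  [[0,0,-5],[0,0,0],0.0],
  [[0,0,0],[0,0,0],0.0],
  [[0,0,0],[0,0,0],0.0],
  [[0,0,0],[0,0,0],0.0],
  [[0,0,0],[0,0,0],0.0],
  [[0,0,0],[0,0,0],0.0],
])

```text
clock: 5.83
eef_pos: [0.5044, -0.0593, 0.031]
tool_rot: [0.774, 0.633, 0.002, 0.002]
ft_force: [5.9, -0.7, -5.4]
grip_width: 0.0075
grasp_force: 58.4
```

Call:
drive_tool([
  [[2,0,0],[0,0,0],0.0],
  [[-0.7,-3.7,-2],[0,0,0],0.0],
  [[-0.7,-3.6,-2],[0,0,0],0.0],
  [[-0.7,-3.2,-2.7],[0,0,0],0.0],
  [[-0.6,-3.1,-2.7],[0,0,0],0.0],
  [[0,0,0],[0,0,0],0.0],
])

```text
clock: 6.33
eef_pos: [0.5012, -0.0754, 0.0223]
tool_rot: [0.775, 0.632, -0.002, 0.002]
ft_force: [-2.3, -7.0, 4.2]
grip_width: 0.0075
grasp_force: 60.2
```

```bash
python3 -c "
from h import *
c=camera('side');p=np.array([315,228])
cv2.imwrite('pics/z5.png',cv2.resize(c['image'][p[1]-50:p[1]+50,p[0]-50:p[0]+50,::-1],(500,500),interpolation=2))
o=get_obs();print(o['eef_pos'],o['ft_force'],o['grip_width'],o['joint_pos'])"
```

```text
[ 0.50115243 -0.07561942  0.02232859] [-3.06796603 -7.63585768  4.44922787] 0.007442944506411641 [-0.145773    0.40213798 -0.26191624  0.90538811 -0.00601597  1.62751144]
```

View pics/z5.png

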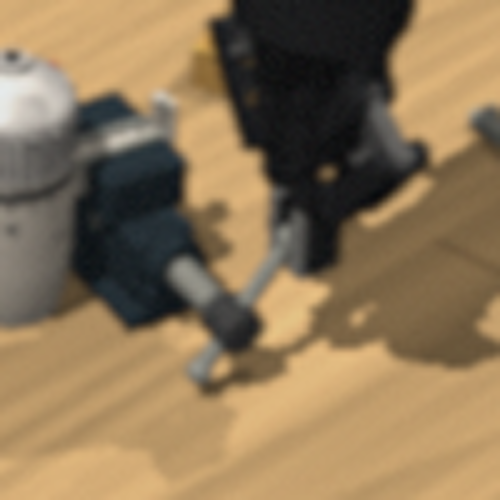

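Call:
drive_tool([
  [[0,-3,1],[0,0,0],0.0],
  [[-0.5,-2.5,-2.7],[0,0,0],0.0],
  [[-0.5,-2.5,-2.7],[0,0,0],0.0],
  [[-0.4,-2,-3.1],[0,0,0],0.0],
  [[-0.4,-2,-3.1],[0,0,0],0.0],
  [[0,0,0],[0,0,0],0.0],
])

```text
clock: 6.88
eef_pos: [0.4997, -0.0899, 0.0118]
tool_rot: [0.775, 0.632, -0.003, 0.005]
ft_force: [-2.2, -17.1, 9.2]
grip_width: -0.0003
grasp_force: 8.7
```

The grip slipped outward off the ball. I'll lift clear and measure the bar angle, then push the ball down with shut fingers.

Call:
drive_tool([
  [[0,0,30],[0,0,0],0.0],
  [[0,0,30],[0,0,0],0.0],
  [[0,0,20],[0,0,0],0.0],
  [[0,0,0],[0,0,0],0.0],
])

```text
clock: 7.22
eef_pos: [0.5027, -0.0853, 0.0952]
tool_rot: [0.775, 0.632, 0.003, 0.003]
ft_force: [0.7, -0.0, -0.5]
grip_width: 0.0001
grasp_force: 0.0
```

```bash
cat >> h.py <<'E'
S=np.array([.5055,-.0422,.036]); EX=np.array([.98,-.199,0]); EY=np.array([.199,.98,0])
def barfit(c,pr=True):
    # 3D bar from short ball (-~27mm) to long ball 44mm, best IoU with silhouette
    best=None
    for r in silhouettes("bar_ball",c):
        b=r["bbox"]; m=proj(c,S)[0]
        if not(b[0]-25<m[0]<b[2]+25 and b[1]-25<m[1]<b[3]+25): continue
        for th in np.arange(0,2.1,.02):
            d=-EY*np.sin(th)+np.array([0,0,1])*np.cos(th)
            im=np.zeros((420,560),np.uint8)
            P=proj(c,np.array([S+d*.044,S-d*.024])); sc=.5
            cv2.line(im,tuple(int(round(v*16)) for v in P[0]),tuple(int(round(v*16)) for v in P[1]),1,4,shift=4)
            for p in P: cv2.circle(im,tuple(int(round(v*16)) for v in p),48,1,-1,shift=4)
            k=im>0; i=(k&r["region"]).sum()/(k|r["region"]).sum()
            if best is None or i>best[0]: best=(i,th,b,r["conf"])
    return best
E
python3 - <<'E'
from h import *
for n in("side","top"): c=camera(n); save(c,n+"6.png"); print(n,barfit(c))
print(get_obs()["eef_pos"])
import cv2
a=cv2.imread("pics/side6.png"); cv2.imwrite("pics/z6.png",cv2.resize(a[170:270,260:360],(500,500),interpolation=2))
E
```

```text
side (np.float64(0.47648902821316613), np.float64(0.68), [302.0, 222.7, 328.1, 254.3], 0.8)
top (np.float64(0.27492447129909364), np.float64(0.56), [285.3, 240.9, 305.3, 263.5], 0.53)
[ 0.49824981 -0.08434625  0.0895873 ]
```

View pics/z6.png

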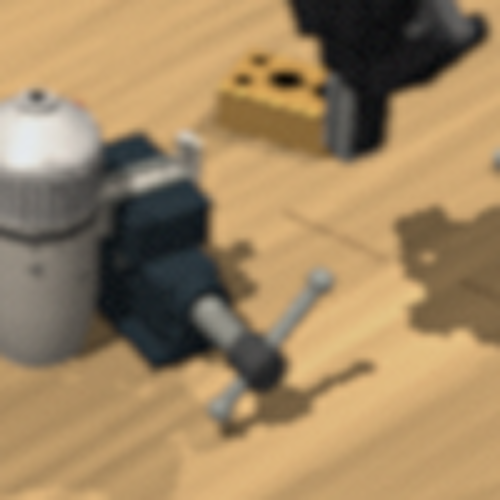

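The bar is now partly over: ball at side (324.2,225.8), shut tip bottom centre at about (330,200).

Run:
```python
from h import *
c=camera("side")
for n,uv,off in(("screw",(312.3,242),0),("ball",(324.2,225.8),0),("tip",(329.8,200.5),0)):
    o,d=ray(c,uv); t=((S-o)@EX)/(d@EX); p=o+t*d; v=p-S; print(n,p,-v@EY,v[2],np.arctan2(-v@EY,v[2]))
print(get_obs()["eef_pos"], (proj(c,[.4983,-.0844,.1178])[0]))
```

```text
screw [ 0.50514165 -0.04396475  0.03566796] 0.0018007637194863194 -0.00033203709330972137 1.7531351383254041
ball [ 0.49952822 -0.07160877  0.06845901] 0.03000897509544947 0.03245900747100076 0.7461976454049613
tip [ 0.49771672 -0.08052973  0.13045658] 0.03911200809367595 0.09445657954924883 0.3925799010347618
[ 0.4980008  -0.08427912  0.08930496] [330.44786508 204.70464732]
```

The bar angle is about 0.73, and the shut tip is already above the ball's arc. I'll push straight down and watch the force.

Call:
drive_tool([
  [[0,2,-20],[0,0,0],0.0],
  [[0,0,-18],[0,0,0],0.0],
  [[0,0,-8],[0,0,0],0.0],
  [[0,0,-5],[0,0,0],0.0],
  [[0,0,0],[0,0,0],0.0],
])

```text
clock: 7.88
eef_pos: [0.4969, -0.0837, 0.0384]
tool_rot: [0.775, 0.632, -0.003, -0.001]
ft_force: [-2.0, -2.8, 2.1]
grip_width: -0.0003
grasp_force: 1.3
```

Call:
drive_tool([
  [[0,0,-4],[0,0,0],0.0],
  [[0,0,-4],[0,0,0],0.0],
  [[0,0,-4],[0,0,0],0.0],
  [[0,0,0],[0,0,0],0.0],
])

```text
clock: 8.22
eef_pos: [0.4964, -0.0902, 0.029]
tool_rot: [0.776, 0.631, -0.007, 0.005]
ft_force: [-10.4, -19.9, 14.2]
grip_width: 0.0
grasp_force: 12.4
```

Call:
drive_tool([
  [[0,0,24],[0,0,0],0.0],
  [[3,14,0],[0,0,0],0.0],
  [[0,0,0],[0,0,0],0.0],
  [[0,0,-8],[0,0,0],0.0],
  [[0,0,-4],[0,0,0],0.0],
  [[0,0,-3],[0,0,0],0.0],
  [[0,0,0],[0,0,0],0.0],
])

```text
clock: 8.8
eef_pos: [0.5007, -0.0684, 0.0349]
tool_rot: [0.774, 0.633, -0.001, -0.001]
ft_force: [-0.6, -0.1, -0.3]
grip_width: -0.0001
grasp_force: 0.0
```

Run:
```python
from h import *
c=camera("side"); save(c,"side7.png"); print(barfit(c),get_obs()["eef_pos"],get_obs()["ft_force"])
```

```text
(np.float64(0.5015384615384615), np.float64(0.98), [299.9, 224.6, 330.6, 253.7], 0.82) [ 0.50168989 -0.06856562  0.03596968] [-0.74847227  0.01582267  0.55865831]
```

Call:
drive_tool([
  [[-2,-9,0],[0,0,0],0.0],
  [[0,0,-4],[0,0,0],0.0],
  [[0,0,-4],[0,0,0],0.0],
  [[0,0,-4],[0,0,0],0.0],
  [[0,-1,-4],[0,0,0],0.0],
  [[0,0,0],[0,0,0],0.0],
])

```text
clock: 9.4
eef_pos: [0.501, -0.0801, 0.0211]
tool_rot: [0.775, 0.632, -0.0, 0.001]
ft_force: [-0.0, -2.0, 2.9]
grip_width: 0.0002
grasp_force: 1.4
```

Run:
```python
from h import *
c=camera("side"); save(c,"side8.png"); print(barfit(c),get_obs()["eef_pos"],get_obs()["ft_force"])
```

```text
(np.float64(0.4311377245508982), np.float64(1.36), [301.4, 228.7, 331.7, 249.0], 0.72) [ 0.50084749 -0.07900521  0.0210844 ] [-0.31710707 -1.45977136  2.73328939]
```

Call:
drive_tool([
  [[0,-1,-4],[0,0,0],0.0],
  [[0,-1,-4],[0,0,0],0.0],
  [[0,0,-4],[0,0,0],0.0],
  [[0,0,-4],[0,0,0],0.0],
  [[0,0,0],[0,0,0],0.0],
])

```text
clock: 9.92
eef_pos: [0.5005, -0.081, 0.0047]
tool_rot: [0.775, 0.632, -0.0, 0.0]
ft_force: [0.3, -2.0, 1.9]
grip_width: -0.0003
grasp_force: 1.1
```

Run:
```python
from h import *
c=camera("side"); save(c,"side9.png"); print(barfit(c),get_obs()["eef_pos"],get_obs()["ft_force"],get_obs()["joint_pos"])
```

```text
(np.float64(0.4155405405405405), np.float64(1.68), [301.3, 227.6, 326.6, 248.5], 0.6) [ 0.50042216 -0.08019434  0.00476352] [ 0.56355552 -1.66039219  1.14669725] [-1.59429962e-01  4.25797129e-01 -2.80001618e-01  8.65066529e-01
  7.95882972e-04  1.61226127e+00]
```

Call:
drive_tool([
  [[0,0,-3],[0,0,0],0.0],
  [[0,0,0],[0,0,0],0.0],
  [[0,0,36],[0,0,0],0.0],
  [[0,0,36],[0,0,0],0.0],
  [[0,0,36],[0,0,0],0.0],
  [[0,0,36],[0,0,0],0.5],
  [[0,0,0],[0,0,0],1.0],
])

```text
clock: 10.6
eef_pos: [0.505, -0.0804, 0.1529]
tool_rot: [0.774, 0.633, 0.005, 0.004]
ft_force: [1.3, -0.2, -0.2]
grip_width: 0.0231
grasp_force: 0.0
```

Run:
```python
from h import *
for n in("side","top"):
    c=camera(n); save(c,n+"10.png"); print(barfit(c))
o=get_obs();print(o["eef_pos"],o["ft_force"])
c=camera("side")
im=c["image"].astype(int); 
# bright grey blobs near the bar plane: print luminance patch predicted ball for thetas
for th in np.arange(1.2,2.05,.1):
    p=proj(c,S+.044*(-EY*np.sin(th)+np.array([0,0,1])*np.cos(th)))[0]
    u,v=np.round(p).astype(int); print(round(th,1),p,im[v-1:v+2,u-1:u+2].mean((0,1)).round())
```

```text
(np.float64(0.4355400696864111), np.float64(1.76), [299.7, 227.7, 329.7, 249.5], 0.56)
(np.float64(0.31277533039647576), np.float64(0.16), [284.0, 240.2, 304.4, 263.1], 0.5)
[ 0.49930504 -0.07987977  0.14442074] [ 0.30833357  0.62007163 -0.59524707]
1.2 [327.93456916 230.35545786] [221. 181. 125.]
1.3 [328.33120745 231.68654119] [223. 183. 125.]
1.4 [328.56064227 233.11351965] [222. 182. 125.]
1.5 [328.62201009 234.62190621] [213. 179. 129.]
1.6 [328.51600831 236.19669341] [197. 172. 134.]
1.7 [328.24483964 237.82249726] [151. 149. 138.]
1.8 [327.81214848 239.48369423] [138. 135. 123.]
1.9 [327.2229514  241.16455096] [167. 141. 106.]
2.0 [326.48356323 242.84934647] [215. 175. 120.]
```

The ball shows grey at bar angle about 1.75, so the stem is clamped. Next I'll move above the cover with the fingers open.

Call:
drive_tool([
  [[28.5,17.5,0],[0,0,0],1.0],
  [[28.5,17.5,0],[0,0,0],1.0],
  [[28.5,17.5,0],[0,0,0],1.0],
  [[28.5,17.5,0],[0,0,0],1.0],
  [[0,0,0],[0,0,0],1.0],
  [[0,0,-20],[0,0,0],1.0],
  [[0,0,-15],[0,0,0],1.0],
  [[0,0,0],[0,0,0],1.0],
])

```text
clock: 11.52
eef_pos: [0.6103, -0.0102, 0.1049]
tool_rot: [0.774, 0.633, -0.004, -0.004]
ft_force: [-1.3, 1.4, -0.4]
grip_width: 0.0857
grasp_force: 0.0
```

Run:
```python
from h import *
z=[]
for n in("side","top"):
    c=camera(n); save(c,n+"11.png"); p=proj(c,[.613,-.01,.12])[0].astype(int); print(n,p)
    z.append(cv2.resize(c["image"][p[1]-60:p[1]+50,p[0]-50:p[0]+50,::-1],(400,440),interpolation=2))
    for r in silhouettes("reel",c)+silhouettes("cover",c): print(r["conf"],r["bbox"],cen(r))
cv2.imwrite("pics/z7.png",np.hstack(z))
o=get_obs();print(o["eef_pos"],o["ft_force"],o["grip_width"])
```

```text
side [267 193]
0.7 [282.0, 193.8, 332.1, 247.2] [295.70815812 224.82338099]
0.65 [237.2, 192.7, 298.7, 240.1] [267.39300135 224.47913863]
top [277 201]
[ 0.61496433 -0.01067782  0.11195657] [0.21123291 0.1043439  0.0412347 ] 0.08535289656903923
```

View pics/z7.png

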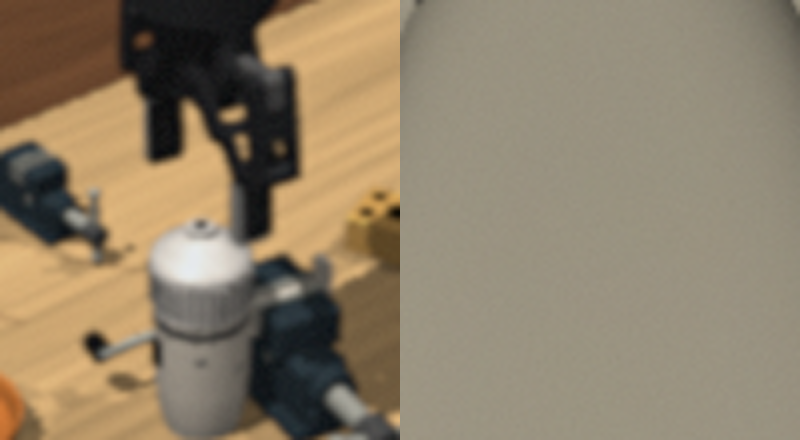

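Both fingers are above and outside the cover in the side view: far tip at crop x 147–185, bottom 160; near tip at x 233–272, bottom 238. I'll check the centring numerically.

Run:
```python
from h import *
c=camera("side");o=get_obs();b=np.array(o["eef_pos"]);print(b)
from scipy.spatial.transform import Rotation as R
M=R.from_quat(o["tool_rot"]).as_matrix();print(M.round(3))
for off in(.03,.04,.05):
  for s in(1,-1):
    P=[b+M[:,1]*s*t+M[:,0]*w+[0,0,off] for t in(.0425,.057) for w in(-.011,.011)]
    q=(proj(c,np.array(P))-[217,133])*4; print(off,s,q[:,0].min().round(),q[:,0].max().round(),q[:,1].max().round(),q.mean(0).round())
print("nozzle",(proj(c,[[.6133,-.01,.132]])-[217,133])*4)
```

```text
[ 0.61498906 -0.01064393  0.11200011]
[[ 0.2    0.98   0.002]
 [ 0.98  -0.2    0.   ]
 [ 0.     0.002 -1.   ]]
0.03 1 129.0 178.0 174.0 [153. 162.]
0.03 -1 220.0 272.0 265.0 [246. 252.]
0.04 1 129.0 178.0 158.0 [153. 146.]
0.04 -1 220.0 273.0 249.0 [246. 236.]
0.05 1 128.0 177.0 142.0 [153. 130.]
0.05 -1 221.0 273.0 232.0 [247. 219.]
nozzle [[199.5766301  223.40871052]]
```

Run:
```python
from h import *
im=cv2.imread("pics/side11.png").astype(int).sum(2)
for v in list(range(165,176))+list(range(184,196)):
    print(v," ".join("%3d"%(x//3) for x in im[v,250:290]))
```

```text
165 163 160 142 101  54  24  18  14  17  20  13  28  66 117 151 161 156 137  96  50  27  29  30  32  37  36  40  39  32  30  25  27  28  27  25  25  25  23  23  24
166 166 164 144 105  54  25  14  16  23  18  15  25  67 117 151 160 161 148 118  70  32  24  30  32  35  52  71  75  60  36  24  25  26  25  25  26  26  24  24  25
167 167 165 146 104  59  25  17  21  18  17  19  29  67 119 154 164 163 158 137  96  56  29  25  25  38  69 105 119  93  52  29  25  24  25  29  31  36  34  27  22
168 167 163 146 108  60  25  18  17  21  20  16  25  68 120 154 164 165 164 155 132 100  68  39  23  34  67 113 130 108  62  28  26  26  27  31  46  58  51  31  21
169 165 161 143 108  59  26  18  20  16  15  16  28  70 122 157 166 169 170 169 163 145 116  72  32  25  54  95 119 106  63  26  23  26  24  30  54  72  68  43  20
170 162 157 141 106  60  26  16  15  17  13  16  34  80 130 162 170 173 172 172 171 163 143 104  55  28  43  82 113 106  68  30  23  23  24  29  49  74  74  49  19
171 157 154 141 105  62  25  14  14  17  28  34  63 107 147 170 172 171 172 170 171 169 160 131  80  34  35  70 104 
[... 1971 characters left out ...]
  26  18  29  42  67 104 141 164 169 171 170
192 172 172 173 171 167 168 172 181 188 196 202 209 209 200 187 180 180 176 168 168 178 190 192 176 148 114  89  70  54  46  51  67  88 111 139 159 169 172 171 169
193 165 171 170 168 166 171 181 191 198 207 212 216 217 217 214 213 214 214 211 211 213 211 204 190 167 137 107  90  82  88 101 116 135 149 163 170 172 173 169 166
194 144 162 168 168 169 176 191 199 205 212 217 220 222 225 227 229 229 228 226 225 223 219 212 201 187 165 142 126 123 128 142 156 163 170 175 174 172 169 166 162
195 142 162 169 170 173 184 196 203 207 213 218 221 225 228 230 233 232 230 227 226 223 220 214 207 198 186 174 163 157 152 157 168 173 175 172 166 156 151 150 155
```

Call:
drive_tool([
  [[0,2,-15],[0,0,0],1.0],
  [[0,0,-15],[0,0,0],1.0],
  [[0,0,-10],[0,0,0],1.0],
  [[0,0,-10],[0,0,0],1.0],
  [[0,0,0],[0,0,0],1.0],
])

```text
clock: 12.28
eef_pos: [0.6129, -0.0085, 0.0587]
tool_rot: [0.775, 0.633, -0.001, -0.001]
ft_force: [0.1, 0.6, -0.2]
grip_width: 0.0853
grasp_force: 0.0
```

Call:
drive_tool([
  [[0,0,-5],[0,0,0],1.0],
  [[0,0,-5],[0,0,0],1.0],
  [[0,0,0],[0,0,0],1.0],
  [[0,0,0],[0,0,0],0.8],
])

```text
clock: 12.62
eef_pos: [0.6144, -0.0085, 0.0509]
tool_rot: [0.774, 0.633, 0.0, 0.0]
ft_force: [0.1, 0.3, 0.4]
grip_width: 0.0755
grasp_force: 0.0
```

Call:
drive_tool([
  [[0,0,0],[0,0,0],0.3],
  [[0,0,0],[0,0,0],0.3],
  [[0,0,0],[0,0,0],0.3],
  [[0,0,0],[0,0,0],0.3],
  [[0,0,0],[0,0,0],0.3],
])

```text
clock: 13.03
eef_pos: [0.6158, -0.0087, 0.0519]
tool_rot: [0.775, 0.633, 0.001, 0.001]
ft_force: [2.6, -2.1, 3.6]
grip_width: 0.0536
grasp_force: 65.1
```

Run:
```python
from h import *
o=get_obs();print(o["eef_pos"],o["ft_force"],o["ft_torque"],o["grip_width"],o["grasp_force"])
c=camera("side");save(c,"side12.png");im=c["image"].astype(int)
print(proj(c,[[.6133,-.01,.084],[.6133,-.01,.112],[.5845,-.004,.084]]))
g=im.sum(2)//3
for v in range(186,220): print(v," ".join("%3d"%x for x in g[v,248:292]))
```

```text
[ 0.61575857 -0.00869263  0.05191934] [ 2.59096589 -2.13941633  3.5949925 ] [-0.18941164 -0.45831561  0.0301727 ] 0.053563927744942674 65.07345791780608
[[266.95178008 207.36890381]
 [266.91858942 196.68570618]
 [273.68474922 214.38383044]]
186 172 170 171 171 171 166 145 108  70  42  24  18  18  13  12  17  21  26  25  35  48  54  54  39  31  31  24  27  21  21  21  20  25  32  35  35  30  21  47  94 139 163 171 172
187 170 170 170 173 174 169 148 109  65  34  18  13  16  16  25  33  35  27  22  24  28  29  28  25  26  32  29  29  26  22  19  19  25  29  35  29  22  21  54 107 151 170 173 173
188 171 172 172 171 171 166 147 105  57  25  12  22  32  46  72  86  84  60  36  26  26  25  26  34  38  42  36  29  24  22  17  17  23  26  25  21  17  22  66 119 161 171 173 172
189 173 173 171 169 169 166 147 108  57  26  34  57  83 110 134 146 140 113  79  45  26  27  32  50  65  67  49  32  24  21  18  21  21  19  20  20  16  27  71 127 162 172 171 171
190 173 171 170 170 170 169 152 109  60  52  84 113 140 164 178 179 170 153 123  75  34  25  42  71  91  85  58  32  23  23  20  17  18  18
[... 4560 characters left out ...]
 163 162 151 132 118 112  95  82  77  77  80  88  92  94  98 100  98  89  77  68  59  56  56  64  76  85  88  85  75  55  36  21  22  20  23  23  24  23  25  26
217 160 155 151 147 146 140 122 100 100 117 119 108 102  92  83  77  73  71  72  74  73  69  62  60  59  64  75  84  89  93  84  70  52  38  24  20  20  21  24  23  23  23  24  27
218 146 138 132 132 132 126 103  72  73 106 127 132 132 127 121 110  98  86  82  86  88  87  83  83  84  86  90  96  97  93  84  60  37  25  20  17  21  18  19  21  24  23  26  22
219 125 122 126 136 147 145 119  70  56  96 130 140 142 141 140 135 127 119 115 120 119 113 107 103  98  96  97  97  98  95  83  62  37  22  21  23  20  18  24  25  24  20  26  25
```

The tip is at about z 0.087 on the skirt with a firm grip. I'll start turning anticlockwise.

Call:
drive_tool([
  [[0,0,0],[0,0,4],0.3],
  [[0,0,0],[0,0,4],0.3],
  [[0,0,0],[0,0,4],0.3],
  [[0,0,0],[0,0,4],0.3],
  [[0,0,0],[0,0,0],0.3],
])

```text
clock: 13.5
eef_pos: [0.6151, -0.0087, 0.052]
tool_rot: [0.678, 0.735, 0.001, 0.001]
ft_force: [0.4, -0.2, 5.9]
grip_width: 0.0537
grasp_force: 65.7
```

```bash
cat >> h.py <<'E'
from scipy.spatial.transform import Rotation as Ro
def st():
    o=get_obs(); M=Ro.from_quat(o["tool_rot"]).as_matrix(); np.set_printoptions(precision=4,suppress=True)
    print("eef",o["eef_pos"],"yawY",np.degrees(np.arctan2(M[1,1],M[0,1])).round(1),"tilt",M[:,2],"F",o["ft_force"],"T",o["ft_torque"],"w",o["grip_width"],o["grasp_force"],"t",o["clock"])
E
python3 -c "
from h import *
st()
c=camera('side');save(c,'side13.png')
for n in ('side12.png','side13.png'):
  a=cv2.imread('pics/'+n).astype(int);r=a[...,2]-(a[...,0]+a[...,1])/2
  m=r[170:250,235:320];k=(a[170:250,235:320,2]>90)&(a[170:250,235:320,1]<80); v,u=np.nonzero(k);print(n,[(x+235,y+170,a[y+170,x+235,::-1]) for x,y in zip(u,v)][:12])
"
```

```text
eef [ 0.6151 -0.0087  0.052 ] yawY 4.7 tilt [ 0.0019 -0.0003 -1.    ] F [ 0.3951 -0.2064  5.934 ] T [-0.1979 -0.1745  0.6004] w 0.05371275613203927 65.69463272934172 t 13.5
side12.png [(np.int64(279), np.int64(170), array([93, 76, 55])), (np.int64(249), np.int64(174), array([95, 77, 55])), (np.int64(253), np.int64(179), array([96, 78, 56])), (np.int64(287), np.int64(179), array([94, 79, 60])), (np.int64(270), np.int64(182), array([99, 79, 54])), (np.int64(287), np.int64(184), array([91, 73, 50])), (np.int64(313), np.int64(186), array([99, 75, 38])), (np.int64(314), np.int64(187), array([91, 68, 36])), (np.int64(316), np.int64(188), array([100,  76,  41])), (np.int64(317), np.int64(188), array([100,  76,  39])), (np.int64(318), np.int64(188), array([102,  78,  40])), (np.int64(286), np.int64(189), array([91, 73, 51]))]
side13.png [(np.int64(243), np.int64(172), array([93, 75, 54])), (np.int64(250), np.int64(172), array([97, 79, 55])), (np.int64(250), np.int64(173), array([92, 75, 52])), (np.int64(259), np.int64(183), array([93, 78, 55])), (np.int64(272), np.int64(184), array([91, 74, 52])), (np.int64(268), np.int64(186), array([93, 78, 58])), (np.int64(292), np.int64(186), array([95, 78, 53])), (np.int64(313), np.int64(186), array([102,  77,  39])), (np.int64(316), np.int64(188), array([100,  76,  40])), (np.int64(317), np.int64(188), array([100,  76,  40])), (np.int64(318), np.int64(188), array([103,  78,  42])), (np.int64(275), np.int64(190), array([92, 76, 56]))]
```

Call:
drive_tool([
  [[0,0,0],[0,0,5],0.3],
  [[0,0,0],[0,0,5],0.3],
  [[0,0,0],[0,0,5],0.3],
  [[0,0,0],[0,0,5],0.3],
  [[0,0,0],[0,0,5],0.3],
  [[0,0,0],[0,0,0],0.3],
])

```text
clock: 14.05
eef_pos: [0.6149, -0.0084, 0.0522]
tool_rot: [0.503, 0.865, 0.0, 0.001]
ft_force: [0.3, -0.4, 6.8]
grip_width: 0.0538
grasp_force: 65.6
```

```bash
python3 -c "
from h import *
st()"
```

```text
eef [ 0.6149 -0.0084  0.0522] yawY 29.7 tilt [ 0.0016  0.0001 -1.    ] F [ 0.2967 -0.4191  6.8026] T [-0.0795  0.0759  0.1454] w 0.05382452830298052 65.61855181471401 t 14.05
```

Call:
drive_tool([
  [[0,0,0],[0,0,5],0.3],
  [[0,0,0],[0,0,5],0.3],
  [[0,0,0],[0,0,5],0.3],
  [[0,0,0],[0,0,5],0.3],
  [[0,0,0],[0,0,5],0.3],
  [[0,0,0],[0,0,4],0.3],
  [[0,0,0],[0,0,0],0.3],
  [[0,0,0],[0,0,0],0.3],
])

```text
clock: 14.72
eef_pos: [0.6147, -0.0084, 0.0522]
tool_rot: [0.271, 0.962, 0.0, 0.001]
ft_force: [-0.7, 0.7, 6.7]
grip_width: 0.0539
grasp_force: 65.7
```

```bash
python3 -c "
from h import *
st()"
```

```text
eef [ 0.6147 -0.0084  0.0522] yawY 58.5 tilt [ 0.0013  0.0001 -1.    ] F [-0.708   0.7066  6.7404] T [-0.116   0.149   0.0797] w 0.05393269341910501 65.69203237018428 t 14.7167
```

The torque eased from 0.6 to 0.08 N m, as expected for a cover coming free. The dots can't be seen past the arm, so I'll release, step aside and check them.

Call:
drive_tool([
  [[0,0,0],[0,0,0],0.9],
  [[0,0,0],[0,0,0],0.9],
  [[0,0,0],[0,0,0],0.9],
  [[0,0,0],[0,0,0],0.9],
  [[0,0,20],[0,0,0],0.9],
  [[0,0,35],[0,0,0],0.9],
  [[0,0,35],[0,0,0],0.9],
  [[0,0,0],[0,0,0],0.9],
])

```text
clock: 15.38
eef_pos: [0.6187, -0.0085, 0.1484]
tool_rot: [0.272, 0.962, 0.002, 0.006]
ft_force: [1.2, -0.2, 1.7]
grip_width: 0.0768
grasp_force: 0.0
```

Call:
drive_tool([
  [[0,-40,0],[0,0,0],0.9],
  [[0,-40,0],[0,0,0],0.9],
  [[0,-40,0],[0,0,0],0.9],
  [[0,-40,0],[0,0,0],0.9],
  [[0,-40,0],[0,0,0],0.9],
  [[0,0,0],[0,0,0],0.9],
])

```text
clock: 15.88
eef_pos: [0.6133, -0.2164, 0.1399]
tool_rot: [0.276, 0.961, -0.002, 0.0]
ft_force: [-0.4, -0.4, 0.0]
grip_width: 0.0769
grasp_force: 0.0
```

Run:
```python
from h import *
st()
c=camera("top");save(c,"top14.png")
for n in("top0.png","top14.png"):
    a=cv2.imread("pics/"+n).astype(int);k=a[180:225,255:300]; r=k[...,2]-k[...,1]; rb=k[...,2]-k[...,0]
    v,u=np.unravel_index(np.argsort(-r.ravel())[:14],r.shape); print(n,[(int(x+255),int(y+180),int(r[y,x])) for x,y in zip(u,v)])
print("nozzle",proj(c,[[.6133,-.01,.132],[.6133,-.01,.112]]))
for y in range(-180,180,10):
    d=np.array([np.cos(np.radians(y)),np.sin(np.radians(y)),0])*.0275; print(y,proj(c,np.array([.6133,-.01,.112])+d)[0].round(1),proj(c,np.array([.6133,-.01,.080])+d*.96)[0].round(1)) if -100<y<30 else 0
a=cv2.imread("pics/top14.png").astype(int)
for v in range(184,200): print(v," ".join("%d/%d"%(p[2],p[1]) for p in a[v,264:296]))
```

```text
eef [ 0.6133 -0.2164  0.1399] yawY 58.0 tilt [-0.0005 -0.0033 -1.    ] F [-0.4144 -0.4306  0.0255] T [-0.0053  0.0705  0.0198] w 0.07691463411291416 0.0 t 15.8833
top0.png [(291, 200, 58), (292, 200, 55), (269, 224, 32), (269, 182, 32), (292, 201, 32), (255, 219, 32), (256, 217, 32), (292, 199, 32), (279, 184, 32), (274, 184, 32), (273, 184, 32), (257, 219, 32), (258, 181, 31), (268, 224, 31)]
top14.png [(280, 188, 66), (279, 188, 47), (280, 189, 45), (281, 188, 40), (280, 187, 40), (279, 187, 38), (278, 185, 35), (269, 224, 35), (279, 185, 35), (271, 183, 34), (256, 220, 34), (260, 219, 34), (258, 218, 34), (259, 218, 34)]
nozzle [[277.9275 200.2725]
 [277.9589 202.6646]]
-90 [292.4 202.2] [291.3 205.8]
-80 [292.1 199.8] [291.  203.6]
-70 [291.3 197.4] [290.4 201.4]
-60 [290.2 195.3] [289.3 199.4]
-50 [288.7 193.3] [287.9 197.6]
-40 [286.8 191.7] [286.2 196.1]
-30 [284.7 190.3] [284.3 194.8]
-20 [282.4 189.4] [282.2 194. ]
-10 [280.  188.8] [279.9 193.4]
0 [277.5 188.7] [277.6 193.3]
10 [275. 189.] [275.3 193.6]
20 [272.6 189.7] [273.1 194.2]
184 26/24 19/20 54/44 131/107 168/136 17
[... 3252 characters left out ...]
/150 154/150 149/146 147/144 151/147 145/144 140/138 141/141 150/147 142/140 139/137 145/143 143/142 142/139 139/138 138/135 136/133 134/131 130/129 114/111 94/84 108/88 143/117 152/123 144/117
198 144/136 153/149 157/153 158/154 158/154 157/155 158/155 157/153 156/151 142/140 153/151 144/140 110/108 83/81 93/92 141/139 150/148 130/128 133/128 145/141 146/143 143/140 140/136 138/135 136/134 132/129 118/115 99/91 136/112 153/124 154/124 131/107
199 146/141 153/151 156/153 158/155 159/155 161/157 159/156 161/158 160/156 145/143 149/146 112/109 62/60 39/39 49/48 101/100 154/153 129/128 115/113 138/136 145/142 142/140 139/137 138/135 136/133 131/130 123/121 105/98 131/110 145/117 152/123 123/101
```

The dot is now at top (280,188), about −11°, in line with the reel's +x (about −10.5°). I'll regrip along the same path.

Call:
drive_tool([
  [[0,40,0],[0,0,0],0.9],
  [[0,40,0],[0,0,0],0.9],
  [[0,40,0],[0,0,0],0.9],
  [[0,40,0],[0,0,0],0.9],
  [[0,40,0],[0,0,0],0.9],
  [[0,0,0],[0,0,0],0.9],
  [[0,0,0],[0,0,0],0.9],
])

```text
clock: 16.52
eef_pos: [0.6138, -0.0046, 0.1406]
tool_rot: [0.269, 0.963, 0.0, -0.0]
ft_force: [0.2, -0.5, -0.5]
grip_width: 0.0766
grasp_force: 0.0
```

```bash
python3 -c "
from h import *
st()"
```

```text
eef [ 0.6138 -0.0046  0.1406] yawY 58.8 tilt [-0.0008  0.0002 -1.    ] F [ 0.1803 -0.5371 -0.4968] T [-0.0067  0.1152 -0.0114] w 0.0765538946138744 0.0 t 16.5167
```

Call:
drive_tool([
  [[0,0,-25],[0,0,0],0.9],
  [[0,0,-25],[0,0,0],0.9],
  [[0,0,-20],[0,0,0],0.9],
  [[0,0,-12],[0,0,0],0.9],
  [[0,0,-6],[0,0,0],0.9],
  [[0,0,0],[0,0,0],0.9],
])

```text
clock: 17.02
eef_pos: [0.6128, -0.0092, 0.0509]
tool_rot: [0.272, 0.962, -0.001, -0.002]
ft_force: [0.0, -0.5, 0.1]
grip_width: 0.0769
grasp_force: 0.0
```

```bash
python3 -c "
from h import *
st()"
```

```text
eef [ 0.6128 -0.0092  0.0509] yawY 58.4 tilt [-0.0039 -0.     -1.    ] F [ 0.0052 -0.4772  0.0658] T [-0.0623 -0.0349 -0.0358] w 0.07685872940177638 0.0 t 17.0167
```

Call:
drive_tool([
  [[0,0,0],[0,0,0],0.3],
  [[0,0,0],[0,0,0],0.3],
  [[0,0,0],[0,0,0],0.3],
  [[0,0,0],[0,0,0],0.3],
  [[0,0,0],[0,0,0],0.3],
  [[0,0,0],[0,0,0],0.3],
])

```text
clock: 17.52
eef_pos: [0.6156, -0.0088, 0.0544]
tool_rot: [0.272, 0.962, 0.0, 0.002]
ft_force: [0.0, -1.7, 5.8]
grip_width: 0.0535
grasp_force: 63.9
```

Call:
drive_tool([
  [[0,0,2],[0,0,0],0.3],
  [[0,0,2],[0,0,0],0.3],
  [[0,0,2],[0,0,0],0.3],
  [[0,0,0],[0,0,0],0.3],
])

```text
clock: 17.85
eef_pos: [0.6143, -0.0087, 0.0587]
tool_rot: [0.272, 0.962, -0.0, -0.0]
ft_force: [0.9, -1.5, -0.3]
grip_width: 0.0532
grasp_force: 63.3
```

Force is near the cover's weight, so the lugs are free. I'll lift the rest.

Call:
drive_tool([
  [[0,0,4],[0,0,0],0.3],
  [[0,0,4],[0,0,0],0.3],
  [[0,0,5],[0,0,0],0.3],
  [[0,0,5],[0,0,0],0.3],
  [[0,0,5],[0,0,0],0.3],
  [[0,0,5],[0,0,0],0.3],
  [[0,0,0],[0,0,0],0.3],
  [[0,0,0],[0,0,0],0.3],
])

```text
clock: 18.52
eef_pos: [0.6148, -0.0084, 0.0875]
tool_rot: [0.272, 0.962, 0.0, 0.001]
ft_force: [-0.0, -0.5, -1.6]
grip_width: 0.0535
grasp_force: 63.7
```

Run:
```python
from h import *
st()
c=camera("side");save(c,"side15.png")
for q in("reel","cover","spinner_top"):
    for r in silhouettes(q,c): print(q,round(r["conf"],2),r["bbox"],cen(r).round(1))
a=c["image"].astype(int).sum(2)//3
print("nozzle at lift32",proj(c,[[.6133,-.01,.164],[.6133,-.01,.116],[.6133,-.01,.105]]))
for v in range(180,222,1): print(v," ".join("%3d"%x for x in a[v,250:284:2]))
```

```text
eef [ 0.6148 -0.0084  0.0875] yawY 58.5 tilt [ 0.0012  0.0001 -1.    ] F [-0.0369 -0.5473 -1.6352] T [ 0.0126 -0.0179  0.0086] w 0.053534603800861495 63.67250708709889 t 18.5167
reel 0.75 [239.0, 192.9, 301.1, 238.4] [268.3 219.6]
cover 0.6 [254.9, 176.0, 281.5, 199.9] [266.9 189. ]
cover 0.54 [299.7, 230.2, 330.8, 249.5] [311.1 239.6]
spinner_top 0.61 [236.7, 199.1, 301.8, 245.7] [267.7 220.5]
nozzle at lift32 [[266.8537 175.9509]
 [266.9138 195.1328]
 [266.927  199.3871]]
180  21  41 115 154 103  86 110 136 190 185 181 164 141 122  87  53  98
181  26  53  90 133 102  98 154 183 212 203 190 176 160 141  99  52  94
182  34  66  72 101 115 141 196 219 221 206 191 179 164 150 117  58  93
183  36  78  68 107 158 189 219 228 223 206 190 176 165 153 128  64  91
184  40  87  75 141 192 211 225 230 224 212 196 182 177 165 133  71  84
185  43  92  79 163 207 217 228 231 227 221 211 200 197 184 136  68  83
186  42  90  92 181 211 221 230 233 230 225 219 213 206 187 133  66  84
187  43  90  96 187 211 224 232 233 230 226 219 213 200 176 125  64  83
188  40  92  96 177 204 222 232 234 228 224 2
[... 1702 characters left out ...]
 167 179 166 154 136 122 114 128 147 138  75  74  47
213 167 167 148  99 139 170 178 175 155 132 131 160 154 112  66  76  46
214 166 165 152  96 104 139 166 177 173 166 159 149 122  75  71  79  44
215 162 167 157 112  82 103 136 148 151 148 138 110  78  60  85  82  42
216 163 165 150 119  98  79  90 104 111 106  90  70  60  75  89  73  34
217 164 151 121 100 118  99  85  76  75  75  64  66  78  90  86  53  24
218 147 136 104  73 128 133 122  96  82  87  85  95  98  97  84  37  21
219 133 147 120  55 129 141 139 128 115 118 110 107 104  98  84  34  23
220 148 162 129  52 128 142 142 139 133 129 119 108 104  98  84  35  27
221 160 165 132  49 129 142 140 139 134 129 121 112 105  98  83  37  29
```

Cover is up about 33 mm, with its rim at row 202 against the shoulder at 216 and the spinner visible between. The wrist force matches its weight, so I'm handing in.

```bash
python3 -c "
from h import *
print(np.abs(get_obs()['joint_vel']).max()); print(job_done())"
```

```text
0.001551978466706555
the job is handed in; nothing more can be done
None
```

I handed the job in at about 18.5 s: the vise is clamped (bar at about 1.75 rad), and the cover is unscrewed with its dot about in line with the reel's and held still about 1 cm above the spinner head. The hand-in returned no verdict, and I did not measure the grip force on the reel or recheck the other parts.

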